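Index the rotary jig and press a cover home over its hidden pin

TASK

Turn the indexing table counter-clockwise by one click (a quarter turn), so that its empty nest comes round to the pointer on the base. Then set the loose cover in between that nest's two rails, slide it along them until its bore drops over the hidden locating pin, and press it fully home against the spring lifter. Finish while still holding the cover pressed down, and leave the other things on the bench where they are.

Things in the scene. Friction and masses are not known exactly. Their poses are not given: they have to be found in the camera images.
- index_base: Fixed grey round base of the indexing table, 144 mm across, standing on the bench; origin at its centre on the bench top, z up. The pointer, a 10 mm dark steel block, stands at its rim 79 mm from the centre on its own -x side, which faces the robot within 20 degrees. The 148 mm steel dial on it turns about its z axis; dial top is 26 mm above the bench.
- dial (a joint): Turn of the dial (rad), positive counter-clockwise from above; spring detents at 0, 1.571 and 3.142 pull it in from about 0.6 away once let go (up to about 0.2 N m to get over). Starts in detent 0 with an already covered nest at the pointer and the empty nest a quarter turn clockwise of it. At 1.571 the empty nest is at the pointer.
- post (a point): Centre of the upright round steel post by which the dial is turned: 12 mm in diameter, 34 mm tall from the dial top, this point 17 mm up; 46 mm from the dial axis, fixed to the dial on the side away from the nests (at -45 degrees from the base's x axis at dial 0, +45 at dial 1.571). It may be pinched and led round the arc.
- nest (a point): The empty nest on the dial, 46 mm from the axis; origin on the dial top, mid-way between rails and along them. x points radially outward, z up. Two rails along x, 48 mm long, 43 mm apart inside, 21 mm high, flared at the top. Between them a round pin 8 mm thick, 12 mm tall, on the centre line y = 0, clamped anywhere in x from -8 to +8 mm (not told). It carries a cover clear of the lifter until it is in the bore.
- lifter (a joint): Spring lifter in the empty nest, two dark strips either side of the pin; 0 = up (its top 5 mm above the dial top), 0.005 = pressed flush with the dial top, where the cover is home. Needs about 3 N to start and 8 N at the bottom; springs back if not held.
- cover_mid (a point): Centre of the loose aluminium cover, half-way up (22.5 mm above its underside); z up. Its slab is 46 mm (x) by 40 mm (y) by 17 mm; on it a grip rib 36 mm (x) by 14 mm (y) rises 28 mm more, to 45 mm. In the middle of the underside is a blind bore 12 mm wide, 14 mm deep. It fits the nest with its x along the nest's x, either way round. About 0.15 kg.
- small_transformer: Bystander: steel transformer 65x49x40 mm on the left; origin at centre of underside. Leave it.
- electrical_tape: Bystander: roll of black tape 55x53x19 mm on the left; origin at centre of underside. Leave it.
- heat_sink: Bystander: black finned heat sink 40x50x26 mm on the right; origin at centre of underside. Leave it.
- capacitor_can: Bystander: upright capacitor can, 35 mm across, 62 mm tall, at the back; origin at centre of underside. Leave it.
Mind the look-alikes: they are no part of the job. What is shaped like the part that bears cover_mid but purple is not meant.

How it is judged:
By the outcome, as a careful person would: the job done as asked, in the order asked, and still so for the second after the job is handed in, while the arm keeps its last pose, push and grip.
It also fails if it takes over 64 s, if anything falls off the work surface, if the arm or the gripper's body presses on something with over 40 N, if the wrist force passes 120 N, or if a joint passes its speed limit or range.

ROBOT

A 6-joint arm with a two-finger parallel gripper is mounted at the origin on a cart in front of the work surface, level with it; the furniture and walls round the work are solid. World frame = base frame: x ahead of the robot, y to its left, z up, the work surface at z = 0. Lengths are in mm, angles in degrees, forces in N, time in s.
With the tool pointing down it reaches from about 300 to 850 mm from the base axis. Payload 4.2 kg.
Tool frame: the origin (TCP) lies at the very end of the fingers, on their centre line; the grasp point (between the pads) lies 19 mm behind it; z points along the fingers, y is the line along which they close (so a half turn about z gives the same grasp; the last joint's range is limited). The gripper opens to 91 mm and grips with 3 to 60 N. Pads are 32 mm wide; open, the fingers measure 118 mm over their backs; the gripper's body (76 mm by 178 mm) begins 60 mm behind the grasp point.
Start: joints at [70.818, 18.312, 89.639, -0, 72.044, -1.146], TCP at [178.038, 546.762, 188.776] pointing down, gripper open.
Joint ranges: [-177.97, 177.97], [-48.28, 115.42], [12.27, 149.76], [-77.06, 257.06], [2.81, 150.46], [-146.56, 146.56]. Speed limits (degrees/s): [147.25, 147.25, 180, 180, 180, 180].

INTERFACE

Orientations are given as [roll, pitch, yaw] about the fixed x, y, z axes, in that order (R = Rz(yaw) Ry(pitch) Rx(roll)).
In Python, from workcell import * gives the robot as it stands.
- The arm moves only by the tool move_arm, never from a script. Its argument "motion" is a list of rows, each a list of 3 entries, a list of its own where there are three numbers: the finger opening in mm, from 0 to 91.2, then the shift along the world's x, y, z in units of 25 mm (1.0 is 25 mm), then the turn, a rotation vector about the world's x, y, z in units of 4 degrees (1.0 is 4 degrees). In form: [[grip, [x, y, z], [ax, ay, az]], ...]. A call has 1 to 20 rows; each row shifts and turns the commanded pose from where the row before left it; what a row does not reach is not made up. A row lasts 1/12 s, in which the tool goes at most 41.7 mm and 7.16 degrees, less where a joint would pass 70% of its speed; a pose out of reach is approached as far as the arm can. A call with a number of a shift or a turn outside -1 to 1 is refused whole. A call with a gripper value outside its range is refused whole. The fingers move at their own pace and stop on an object; "grip_force" is the grip in N (left out, the last holds). Time passes only in rows, so rows that do not move let the fingers close. It gives the time, the measured TCP pose, the force, the opening and the grip force at its end, in the units of the state.
- state(): the state, without advancing time (a new reading comes with each control period).
- grab_frame(name): name is "scene" or "top" or "wrist"; returns the picture (420x560x3 uint8, blue, green, red); there is no depth.
- camera_info(name): a dict with "fx", "fy", "cx", "cy" (pixels), "rvec" (rotation vector, rad) and "tvec" (3), from world to camera coordinates, as OpenCV has them. Camera axes: x right, y down, z forward; pixel columns grow to the right and rows downward; lengths in mm; the calibration is good to about 2 mm. A picture is of the moment at which its call begins: read the wrist's pose just before it. camera_info takes no time and is no camera call; for the wrist camera it gives the pose at the moment of the call.
- job_done(): hands the job in; it is judged then, once.
The state is a dict: "time_s": time; "qpos": joint angles; "qvel": joint speeds; "effort": joint torques, N m; "ee_pos": TCP position; "ee_rot": TCP orientation; "force": force on the tool from outside, world axes, zero at the start; "torque": the same for the moment, N m; "gripper_width": finger opening in mm; "gripper_force": force on a finger pad.
Only numpy, scipy, OpenCV 4.12 (cv2) and the standard library are available. Lean on these libraries where they do the work, as an engineer would, in place of code of your own. Each camera call takes 0.05 s, during which the arm holds its last target. There are 200 camera calls.

## Working session

There is one attempt and no reset: what is moved stays moved. The work goes in short steps, Python scripts to look and compute and a tool call to move; the robot and the scene stay as the last step left them, time stands still between calls to the robot, and variables do not carry over. Pictures are saved under pics/ and viewed, at most 10 in all, crops included, and the job is handed in when it is done.

Besides the shell and the picture viewer there is one more tool, called by a JSON object that holds its "op" and its "data". move_arm: Moves the arm, as the interface text tells. Shifts and turns lie within -1 to 1; 1 stands for 25 mm of shift or 4 degrees of turn. Its arguments: {"type":"object","properties":{"motion":{"type":"array","items":{"type":"array"}},"grip_force":{"type":"number"}},"required":["motion"]}

```bash
mkdir -p pics; cat > h.py <<'E'
from workcell import *
import numpy as np, cv2
def cam(n):
    c=camera_info(n); R=cv2.Rodrigues(np.array(c["rvec"],float))[0]; t=np.array(c["tvec"],float).ravel()
    return c,R,t
def ray(n,u,v,z,C=None):
    c,R,t=C or cam(n)
    d=R.T@np.array([(u-c["cx"])/c["fx"],(v-c["cy"])/c["fy"],1]); o=-R.T@t
    return o+d*(z-o[2])/d[2]
def proj(n,P,C=None):
    c,R,t=C or cam(n); p=R@np.array(P,float)+t
    return c["fx"]*p[0]/p[2]+c["cx"],c["fy"]*p[1]/p[2]+c["cy"]
E
python3 - <<'E'
from h import *
a=grab_frame("scene");b=grab_frame("top")
cv2.imwrite("pics/s0.png",a);cv2.imwrite("pics/t0.png",b)
print(state()); print(camera_info("top"))
E
```

```text
{'time_s': 0.1, 'qpos': array([ 7.08165994e+01,  1.83508871e+01,  8.96978967e+01,  2.10711084e-04,
        7.20438205e+01, -1.14644925e+00]), 'qvel': array([-0.02002947, -0.0203951 , -0.1650276 ,  0.02425088, -0.07616938,
        0.07157603]), 'effort': array([ 9.16637946e-04, -4.13327980e+01, -2.32511526e+01,  7.30371452e-02,
        4.22028545e-02, -3.26318991e-05]), 'ee_pos': array([177.88434977, 546.29271581, 187.98551343]), 'ee_rot': array([-1.79907418e+02, -2.05312788e-03,  1.61962982e+02]), 'force': array([-0.43692202,  0.00154085, -0.44417199]), 'torque': array([ 0.02129628, -0.07817636, -0.01050417]), 'gripper_force': 0.0, 'gripper_width': 91.40972420268449}
{'fx': 465.36504897359174, 'fy': 465.36504897359174, 'cx': 277.3114926072388, 'cy': 204.2551354185182, 'rvec': array([ 2.1921675 , -2.1392662 ,  0.12791389]), 'tvec': array([ -90.76415965,  556.34208448, 1523.51351129])}
```

View pics/t0.png

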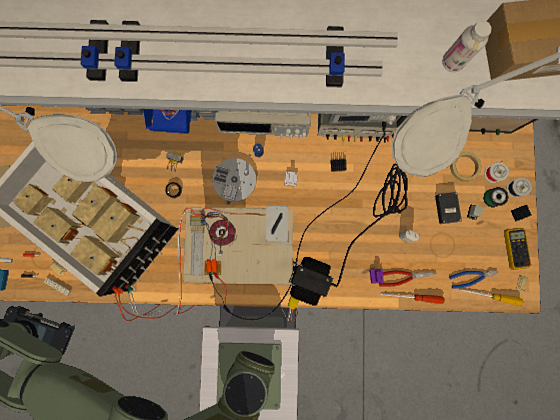

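View pics/s0.png

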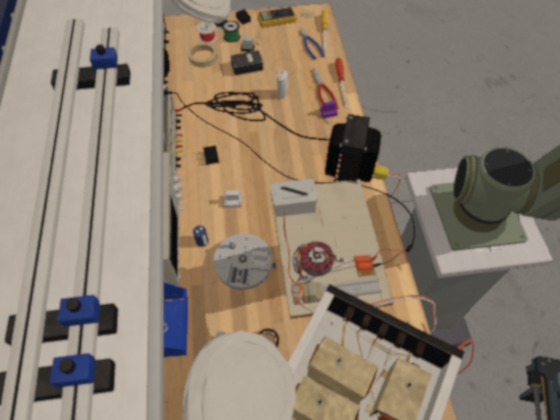

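Top view: dial near (235,180), aluminium cover near (290,176), purple decoy near (375,275), capacitor at (258,150). Next, an enlarged top crop.

```bash
python3 - <<'E'
from h import *
b=cv2.imread("pics/t0.png")[135:215,200:310]
cv2.imwrite("pics/t1.png",cv2.resize(b,None,fx=7,fy=7,interpolation=cv2.INTER_CUBIC))
print(ray("top",235,180,26),ray("top",290,176,45)); print(ray("top",270,150,26))
E
```

```text
[637.7791678   67.43713442  26.        ] [ 652.78009229 -117.13878215   45.        ]
[743.92773835 -47.86822399  26.        ]
```

View pics/t1.png

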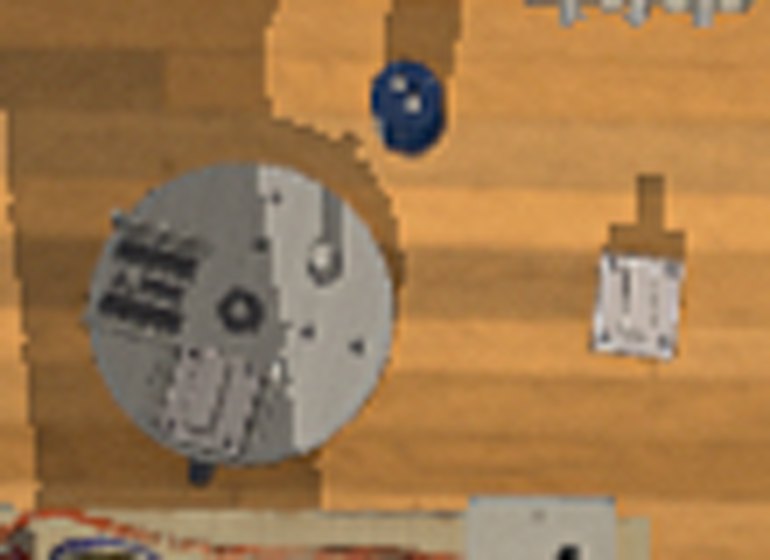

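```bash
python3 - <<'E'
from h import *
f=lambda u,v:(200+u/7-.4,135+v/7-.4)
for n,p,z in [("c",(240,312),26),("ptr",(201,472),30),("posttop",(322,255),60),("nest",(150,283),40),("cov",(638,307),17)]:
    print(n,ray("top",*f(*p),z).round(1))
for p in [(607,254),(682,262),(672,358),(594,349)]: print(ray("top",*f(*p),17).round(1))
c,R,t=cam("wrist"); print((-R.T@t).round(1),R.round(2).tolist(),c["fx"])
E
```

```text
c [640.5  71.3  26. ]
ptr [562.   86.9  30. ]
posttop [663.1  30.4  60. ]
nest [651.1 113.5  40. ]
cov [ 649.3 -120.7   17. ]
[ 675.  -105.1   17. ]
[ 672.  -141.6   17. ]
[ 624.7 -137.7   17. ]
[628.2 -99.8  17. ]
[107.8 570.6 384.3] [[0.31, 0.95, -0.0], [0.92, -0.3, 0.26], [0.25, -0.08, -0.96]] 311.5916560324976
```

{"op": "move_arm", "data": {"motion": [[91,[0,0,1],[0,0,0]],[91,[0,0,1],[0,0,0]],[91,[0,0,1],[0,0,0]],[91,[0,0,1],[0,0,0]],[91,[1,0,0],[0,0,0]],[91,[1,-1,0],[0,0,-1]],[91,[1,-1,0],[0,0,-1]],[91,[1,-1,0],[0,0,-1]],[91,[1,-1,0],[0,0,-1]],[91,[1,-1,0],[0,0,-1]],[91,[1,-1,0],[0,0,-1]],[91,[1,-1,0],[0,0,-1]],[91,[1,-1,0],[0,0,-1]],[91,[1,-1,0],[0,0,-1]],[91,[1,-1,0],[0,0,-1]],[91,[1,-1,0],[0,0,-1]],[91,[1,-1,0],[0,0,-1]],[91,[0,0,0],[0,0,0]]]}}

```text
time_s: 1.6
ee_pos: [506.7, 242.3, 287.7]
ee_rot: [-180.0, 0.2, 113.5]
force: [-0.3, 0.8, 0.8]
gripper_width: 91.0
gripper_force: 0.0
```

{"op": "move_arm", "data": {"motion": [[91,[0.36,-0.49,-0.36],[0,0,1]],[91,[0.36,-0.49,-0.36],[0,0,1]],[91,[0.36,-0.49,-0.36],[0,0,1]],[91,[0.36,-0.49,-0.36],[0,0,1]],[91,[0.36,-0.49,-0.36],[0,0,1]],[91,[0.36,-0.49,-0.36],[0,0,1]],[91,[0.36,-0.49,-0.36],[0,0,1]],[91,[0.36,-0.49,-0.36],[0,0,1]],[91,[0.36,-0.49,-0.36],[0,0,1]],[91,[0.36,-0.49,-0.36],[0,0,1]],[91,[0.36,-0.49,-0.36],[0,0,1]],[91,[0.36,-0.49,-0.36],[0,0,1]],[91,[0.36,-0.49,-0.36],[0,0,1]],[91,[0.36,-0.49,-0.36],[0,0,0.87]],[91,[0,0,0],[0,0,0]],[91,[0,0,0],[0,0,0]]]}}

```text
time_s: 2.93
ee_pos: [628.4, 75.3, 161.8]
ee_rot: [-180.0, -0.1, 169.3]
force: [0.4, -0.0, 0.9]
gripper_width: 91.2
gripper_force: 0.0
```

```bash
python3 - <<'E'
from h import *
s=state();print(s["ee_pos"],s["ee_rot"],s["qpos"])
a=grab_frame("wrist");cv2.imwrite("pics/w0.png",a)
for P in [(640.5,71.3,26),(562,86.9,30),(666,33,60),(652,-121,17)]: print(proj("wrist",P))
E
```

```text
[628.41668256  75.29976769 161.7905492 ] [-1.79995119e+02 -1.43392335e-01  1.69322528e+02] [ 5.77126049e+00  2.45708135e+01  8.38768678e+01  3.78362953e-02
  7.16912284e+01 -7.35632028e+01]
(np.float64(272.065535158561), np.float64(206.39058164580416))
(np.float64(272.74140489158617), np.float64(131.7427953134118))
(np.float64(239.68999858192416), np.float64(245.0041466338732))
(np.float64(112.68809535529635), np.float64(242.95615602109658))
```

View pics/w0.png

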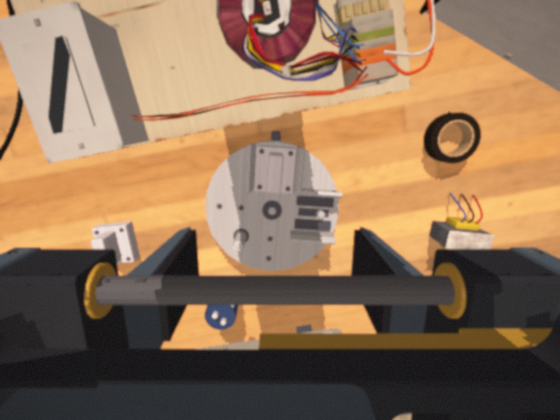

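Wrist view: hub (272,210), pointer (276,135), empty nest right (318,213) with its pin near (321,213), post near (240,243), cover (113,243). Enlarging.

```bash
python3 - <<'E'
from h import *
b=cv2.imread("pics/w0.png")[120:280,85:350]
cv2.imwrite("pics/w1.png",cv2.resize(b,None,fx=3,fy=3,interpolation=cv2.INTER_CUBIC))
E
```

```text
(no output)
```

View pics/w1.png

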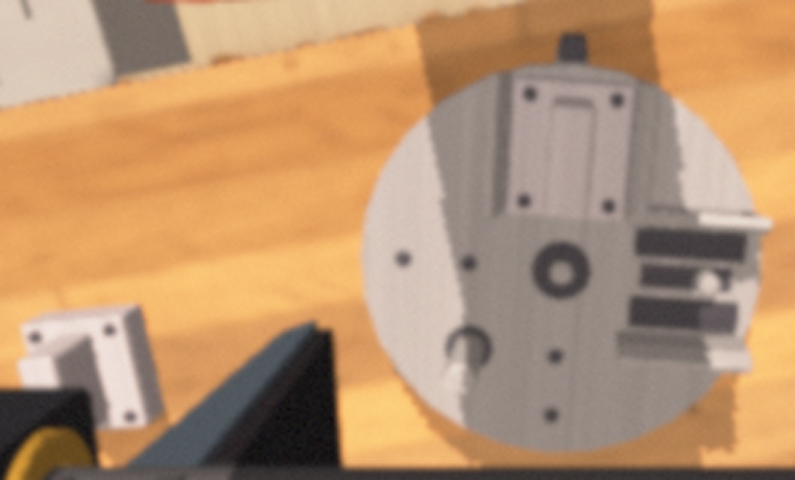

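```bash
python3 - <<'E'
from h import *
C=cam("wrist")
f=lambda u,v:(85+u/3-.33,120+v/3-.33)
for n,p,z in [("c",(561,270),26),("L",(362,258),26),("R",(762,258),26),("T",(562,65),26),("B",(562,452),26),("ptrtop",(572,35),30),("postbase",(469,349),26),("posttop",(457,375),60),("pintop",(711,279),38),("slotin",(640,275),26),("slotout",(730,281),26),("cv1",(22,323),17),("cv2",(137,307),17),("cv3",(162,417),0)]:
    print(n,ray("wrist",*f(*p),z,C).round(1))
E
```

```text
c [644.1  70.2  26. ]
L [626.2  -0.9  26. ]
R [653.2 143.7  26. ]
T [571.5  84.3  26. ]
B [716.3  56.9  26. ]
ptrtop [562.1  89.6  30. ]
postbase [668.1  30.3  26. ]
posttop [665.1  30.4  60. ]
pintop [654.  122.9  38. ]
slotin [651.3  98.5  26. ]
slotout [659.7 130.9  26. ]
cv1 [ 629.2 -138.4   17. ]
cv2 [631.1 -92.9  17. ]
cv3 [ 682.7 -106.3    0. ]
```

{"op": "move_arm", "data": {"motion": [[40,[0.77,-0.88,0],[0,0,0]],[40,[0.77,-0.88,0],[0,0,0]],[40,[0,0,-1],[0,0,0]],[40,[0,0,-1],[0,0,0]],[40,[0,0,-1],[0,0,0]],[40,[0,0,0],[0,0,0]],[40,[0,0,0],[0,0,0]],[40,[0,0,0],[0,0,0]]], "grip_force": 30}}

```text
time_s: 3.65
ee_pos: [668.5, 32.1, 89.8]
ee_rot: [180.0, 0.2, 169.5]
force: [0.5, -0.1, 1.0]
gripper_width: 41.6
gripper_force: 0.0
```

{"op": "move_arm", "data": {"motion": [[40,[-0.05,0,-0.8],[0,0,0]],[40,[0,0,-0.8],[0,0,0]],[40,[0,0,-0.6],[0,0,0]],[40,[0,0,0],[0,0,0]],[5,[0,0,0],[0,0,0]],[5,[0,0,0],[0,0,0]],[5,[0,0,0],[0,0,0]],[5,[0,0,0],[0,0,0]],[5,[0,0,0],[0,0,0]],[5,[0,0,0],[0,0,0]],[5,[0,0,0],[0,0,0]],[5,[0,0,0],[0,0,0]]]}}

```text
time_s: 4.65
ee_pos: [668.0, 30.8, 35.0]
ee_rot: [180.0, 0.3, 169.4]
force: [-0.2, -1.7, 6.1]
gripper_width: 5.1
gripper_force: 3.1
```

```bash
python3 - <<'E'
from h import *
s=state();print(s["force"],s["gripper_width"],s["gripper_force"])
a=grab_frame("wrist");cv2.imwrite("pics/w2.png",a)
print(proj("wrist",(667,31,60)),proj("wrist",(668,31,35)))
b=grab_frame("scene");cv2.imwrite("pics/s2.png",b)
h=np.zeros((500,800,3),np.uint8)
h[:420,:400]=cv2.resize(a[:, :],(400,300))[:0].shape and 0
h[:300,:400]=cv2.resize(a,(400,300)); h[:400,400:]=cv2.resize(b[190:320,170:300],(400,400),interpolation=cv2.INTER_CUBIC)
cv2.imwrite("pics/m2.png",h)
E
```

```text
[-0.24483755 -1.68967971  6.08900177] 5.1389516293521424 3.1330290203914046
(np.float64(273.2772651372264), np.float64(252.91880344102185)) (np.float64(273.7617768599457), np.float64(239.34202796534777))
```

View pics/m2.png

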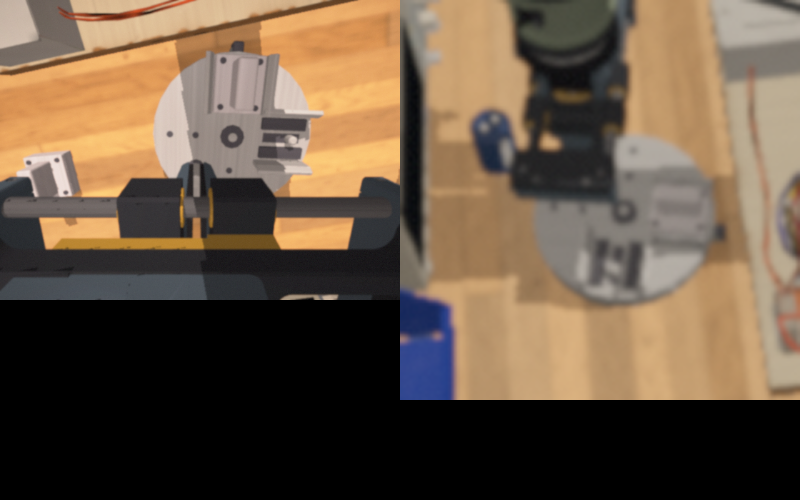

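The fingers seem to straddle the post (grey bar between them) but are barely loaded; close further.

{"op": "move_arm", "data": {"motion": [[0,[0,0,0],[0,0,0]],[0,[0,0,0],[0,0,0]],[0,[0,0,0],[0,0,0]],[0,[0,0,0],[0,0,0]]]}}

```text
time_s: 5.08
ee_pos: [668.0, 31.0, 35.1]
ee_rot: [180.0, 0.3, 169.4]
force: [0.1, -1.5, 7.2]
gripper_width: 0.2
gripper_force: 3.3
```

```bash
python3 - <<'E'
from h import *
a=grab_frame("wrist")[200:340,180:380]
cv2.imwrite("pics/w3.png",cv2.resize(a,None,fx=4,fy=4,interpolation=cv2.INTER_CUBIC))
E
```

```text
(no output)
```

View pics/w3.png

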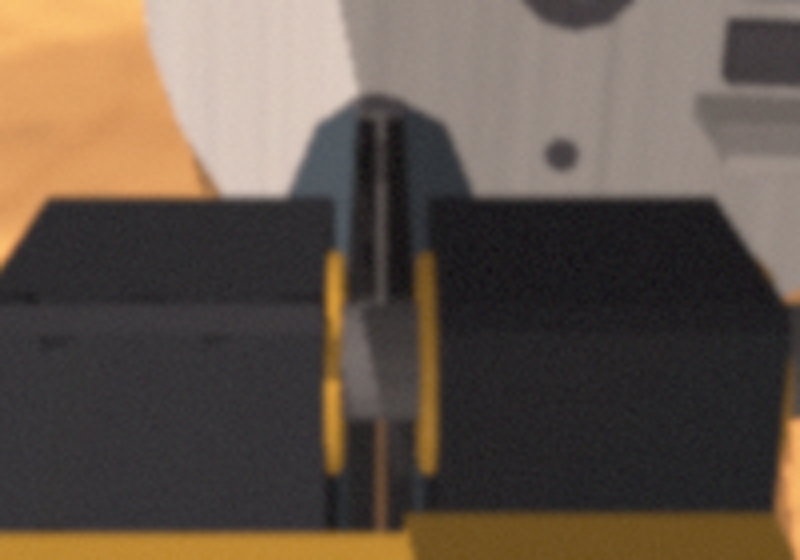

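Pads are closed on nothing; post isn't between them. Compute what the pixels say before acting.

```bash
python3 - <<'E'
from h import *
C=cam("wrist")
for n,p,z in [("ringedge",(274.5,223.5),26),("hub",(324.5,198),26),("hole",(320.3,238.7),26)]: print(n,ray("wrist",*p,z,C).round(1))
f=lambda u,v:(85+u/3-.33,120+v/3-.33)
c,R,t=C
print("cam",(-R.T@t).round(1),R[2].round(3))
s=state();print(s["qpos"],s["effort"],s["force"],s["torque"],s["gripper_width"],s["gripper_force"],s["ee_pos"])
for P in [(667,31,26),(667,31,60),(668,31,35),(652,34,35),(684,28,35)]: print(P,np.round(proj("wrist",P,C)))
E
```

```text
ringedge [660.   33.1  26. ]
hub [648.3  69.7  26. ]
hole [676.8  62.7  26. ]
cam [594.5  45.6 231. ] [ 0.262 -0.049 -0.964]
[ 1.67823655e+00  3.32577653e+01  8.82255462e+01 -2.13050467e-02
  5.82688872e+01 -7.77517544e+01] [ 7.32866563e-01 -4.75015497e+01 -1.82267743e+01  3.01348586e-01
  3.93998832e-02 -1.48225772e-04] [ 0.24407042 -0.03706169  7.31683595] [-0.24977644 -0.07362411  0.01685927] 0.6118463271813256 3.261959860101342 [667.94118421  30.96085653  35.04286098]
(667, 31, 26) [273. 233.]
(667, 31, 60) [273. 253.]
(668, 31, 35) [274. 239.]
(652, 34, 35) [274. 216.]
(684, 28, 35) [274. 262.]
```

{"op": "move_arm", "data": {"motion": [[40,[0,0,0],[0,0,0]],[40,[0,0,0],[0,0,0]],[40,[0,0,0],[0,0,0]],[40,[0,0,0],[0,0,0]],[40,[0,0,0],[0,0,0]]]}}

```text
time_s: 5.55
ee_pos: [666.3, 31.2, 33.0]
ee_rot: [-180.0, 0.0, 169.5]
force: [0.4, 0.8, -0.9]
gripper_width: 30.5
gripper_force: 0.0
```

```bash
python3 - <<'E'
from h import *
s=state();print(s["force"],s["gripper_width"],s["gripper_force"])
a=grab_frame("wrist");cv2.imwrite("pics/w4.png",a); b=grab_frame("scene"); cv2.imwrite("pics/s4.png",b)
E
```

```text
[ 0.35071028  0.76730395 -0.93583711] 30.539338575935755 0.0
```

{"op": "move_arm", "data": {"motion": [[40,[0,0,0.7],[0,0,0]],[40,[0,0,1],[0,0,0]],[40,[0,0,1],[0,0,0]],[60,[0,0,0.5],[0,0,0]],[80,[0,0,0],[0,0,0]],[80,[0,0,0],[0,0,0]]]}}

```text
time_s: 6.15
ee_pos: [666.3, 31.1, 112.8]
ee_rot: [180.0, 0.0, 169.4]
force: [0.4, -0.9, -0.0]
gripper_width: 57.2
gripper_force: 0.0
```

```bash
python3 - <<'E'
from h import *
a=grab_frame("wrist");cv2.imwrite("pics/w5.png",a)
f=lambda i:cv2.resize(i[150:300,180:380] if 1 else i,(400,300),interpolation=cv2.INTER_CUBIC)
g=cv2.resize(a[130:280,180:380],(400,300),interpolation=cv2.INTER_CUBIC)
w4=cv2.imread("pics/w4.png");w0=cv2.imread("pics/w0.png")
h=np.hstack([f(w4),g]); h2=np.hstack([cv2.resize(w0[200:275,205:305],(400,300),interpolation=cv2.INTER_CUBIC),cv2.resize(a[180:255,230:330],(400,300),interpolation=cv2.INTER_CUBIC)])
cv2.imwrite("pics/m5.png",np.vstack([h,h2]))
C=cam("wrist");np.save("C5.npy",np.array([1])); print(state()["ee_pos"],[np.round(proj("wrist",P,C)) for P in [(667,31,26),(667,31,60)]])
E
```

```text
[665.50509411  31.07955588 111.63633466] [array([274., 209.]), array([274., 219.])]
```

View pics/m5.png

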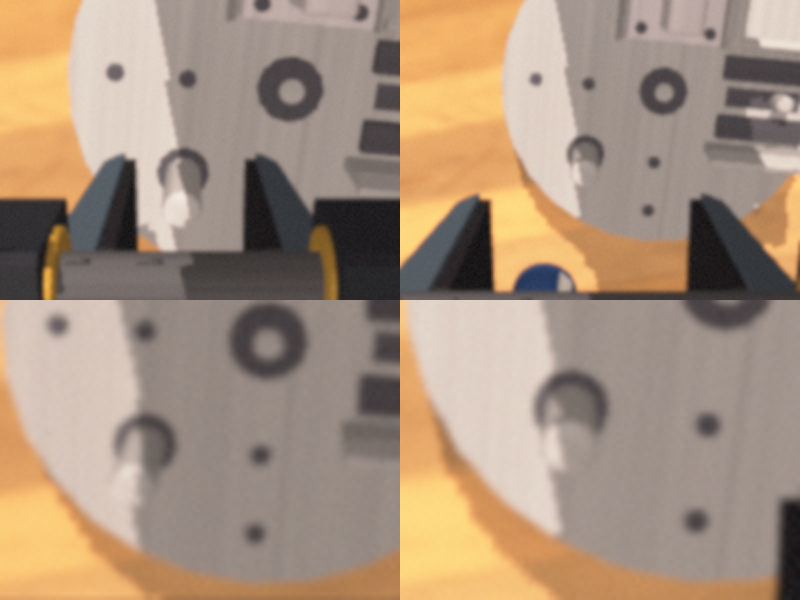

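The fingers do straddle the post at (271,239)–(271,252). I'll turn the tool so it closes tangentially, then lower and pinch again.

{"op": "move_arm", "data": {"motion": [[36,[0,0,0],[0,0,-1]],[36,[0,0,0],[0,0,-1]],[36,[0,0,0],[0,0,-1]],[36,[0,0,0],[0,0,-1]],[36,[0,0,0],[0,0,-1]],[36,[0,0,0],[0,0,-1]],[36,[0,0,0],[0,0,-1]],[36,[0,0,0],[0,0,-1]],[36,[0,0,0],[0,0,-1]],[36,[0,0,0],[0,0,-1]],[36,[0,0,0],[0,0,-1]],[36,[0,0,0],[0,0,-0.7]],[36,[0,0,-1],[0,0,0]],[36,[0,0,-1],[0,0,0]],[36,[0,0,-0.9],[0,0,0]],[36,[0,0,0],[0,0,0]],[36,[0,0,0],[0,0,0]]]}}

```text
time_s: 7.62
ee_pos: [664.4, 31.1, 37.7]
ee_rot: [-179.7, -0.2, 122.6]
force: [0.6, -0.4, 0.3]
gripper_width: 36.0
gripper_force: 0.0
```

{"op": "move_arm", "data": {"motion": [[10,[0,0,0],[0,0,0]],[10,[0,0,0],[0,0,0]],[10,[0,0,0],[0,0,0]],[10,[0,0,0],[0,0,0]],[10,[0,0,0],[0,0,0]],[10,[0,0,0],[0,0,0]]], "grip_force": 30}}

```text
time_s: 8.12
ee_pos: [666.5, 31.3, 40.9]
ee_rot: [179.9, 0.0, 122.6]
force: [1.0, 0.7, -0.5]
gripper_width: 10.1
gripper_force: 0.0
```

{"op": "move_arm", "data": {"motion": [[8,[0.106,0.073,0],[0,0,1]],[8,[0.1,0.08,0],[0,0,1]],[8,[0.095,0.087,0],[0,0,1]],[8,[0.088,0.093,0],[0,0,1]]]}}

```text
time_s: 8.45
ee_pos: [676.2, 39.7, 40.5]
ee_rot: [180.0, 0.0, 138.8]
force: [-0.4, -0.4, 0.9]
gripper_width: 7.9
gripper_force: 0.0
```

```bash
python3 - <<'E'
from h import *
s=state();print(s["force"],s["torque"],s["gripper_width"],s["gripper_force"])
a=grab_frame("wrist");b=grab_frame("scene");cv2.imwrite("pics/w6.png",a);cv2.imwrite("pics/s6.png",b)
h=np.hstack([cv2.resize(a[130:310,160:400],(480,360),interpolation=cv2.INTER_CUBIC),cv2.resize(b[220:310,200:280],(320,360),interpolation=cv2.INTER_CUBIC)])
cv2.imwrite("pics/m6.png",h); print(state()["ee_pos"])
E
```

```text
[-0.41739575 -0.35240779  0.90221043] [-0.01950826  0.0074544   0.00531212] 7.921282382755187 0.0
[676.36530265  39.86001325  40.4294766 ]
```

View pics/m6.png

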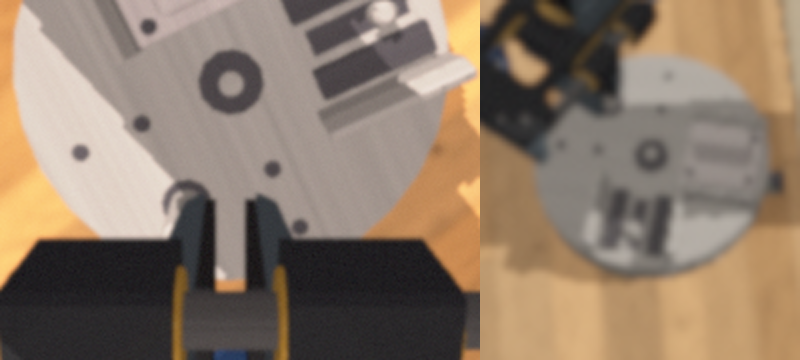

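The post is now left of the fingers, so they passed above it. Apparent finger gap (55 px for 30.5 mm) also puts the true fingertips about 25 mm higher than the reported TCP. I'll go back and lower more, checking the force.

{"op": "move_arm", "data": {"motion": [[36,[-0.088,-0.093,0.3],[0,0,-1]],[36,[-0.095,-0.087,0],[0,0,-1]],[36,[-0.1,-0.08,0],[0,0,-1]],[36,[-0.106,-0.1,0],[0,0,-1]],[36,[0,0,0],[0,0,0]],[36,[0,0,-0.3],[0,0,0]],[36,[0,0,-0.2],[0,0,0]],[36,[0,0,-0.2],[0,0,0]],[36,[0,0,-0.2],[0,0,0]],[36,[0,0,0],[0,0,0]]]}}

```text
time_s: 9.38
ee_pos: [665.3, 30.7, 23.5]
ee_rot: [-179.9, -0.1, 122.7]
force: [-1.3, -0.1, -0.3]
gripper_width: 35.5
gripper_force: 0.0
```

{"op": "move_arm", "data": {"motion": [[36,[0,0,-0.1],[0,0,0]],[36,[0,0,-0.1],[0,0,0]],[36,[0,0,-0.1],[0,0,0]],[36,[0,0,-0.1],[0,0,0]],[36,[0,0,0],[0,0,0]],[36,[0,0,0],[0,0,0]]]}}

```text
time_s: 9.88
ee_pos: [666.2, 30.6, 15.2]
ee_rot: [-180.0, -0.0, 122.6]
force: [-0.3, -0.1, 0.2]
gripper_width: 36.0
gripper_force: 0.0
```

{"op": "move_arm", "data": {"motion": [[5,[0,0,0],[0,0,0]],[5,[0,0,0],[0,0,0]],[5,[0,0,0],[0,0,0]],[5,[0,0,0],[0,0,0]],[5,[0,0,0],[0,0,0]],[5,[0,0,0],[0,0,0]]], "grip_force": 20}}

```text
time_s: 10.38
ee_pos: [666.1, 30.3, 15.4]
ee_rot: [-180.0, 0.0, 122.7]
force: [-0.4, -1.7, 0.6]
gripper_width: 11.0
gripper_force: 20.0
```

{"op": "move_arm", "data": {"motion": [[5,[0.106,0.073,0],[0,0,1]],[5,[0.1,0.08,0],[0,0,1]],[5,[0.095,0.087,0],[0,0,1]],[5,[0.088,0.093,0],[0,0,1]],[5,[0.082,0.099,0],[0,0,1]],[5,[0.074,0.105,0],[0,0,1]],[5,[0.067,0.11,0],[0,0,1]],[5,[0.059,0.114,0],[0,0,1]],[5,[0.051,0.118,0],[0,0,1]],[5,[0.043,0.121,0],[0,0,1]],[5,[0.034,0.124,0],[0,0,1]],[5,[0.025,0.126,0],[0,0,1]]]}}

```text
time_s: 11.38
ee_pos: [687.3, 60.7, 15.4]
ee_rot: [-179.9, 0.1, 170.8]
force: [1.0, -3.2, 0.3]
gripper_width: 11.3
gripper_force: 20.0
```

{"op": "move_arm", "data": {"motion": [[5,[0.017,0.127,0],[0,0,1]],[5,[0.008,0.128,0],[0,0,1]],[5,[-0.001,0.128,0],[0,0,1]],[5,[-0.01,0.128,0],[0,0,1]],[5,[-0.019,0.127,0],[0,0,1]],[5,[-0.028,0.125,0],[0,0,1]],[5,[-0.037,0.123,0],[0,0,1]],[5,[-0.045,0.12,0],[0,0,1]],[5,[-0.053,0.117,0],[0,0,1]],[5,[-0.062,0.113,0],[0,0,1]],[5,[-0.034,0.055,0],[0,0,0.5]],[5,[0,0,0],[0,0,0]],[5,[0,0,0],[0,0,0]],[5,[0,0,0],[0,0,0]]]}}

```text
time_s: 12.55
ee_pos: [680.9, 93.6, 15.4]
ee_rot: [-179.9, 0.0, -147.4]
force: [1.7, -3.0, -1.0]
gripper_width: 11.2
gripper_force: 20.0
```

{"op": "move_arm", "data": {"motion": [[34,[0,0,0],[0,0,0]],[34,[0,0,0],[0,0,0]],[34,[0,0,0],[0,0,0]],[34,[0,0,0],[0,0,0]],[34,[0,0,0.6],[0,0,0]],[34,[0,0,1],[0,0,0]],[34,[0,0,1],[0,0,0]],[34,[0,0,1],[0,0,0]],[60,[0,0,1],[0,0,0]],[91,[-0.05,-0.38,0],[0,0,-1]],[91,[-0.05,-0.38,0],[0,0,-1]],[91,[-0.05,-0.38,0],[0,0,-1]],[91,[-0.05,-0.38,0],[0,0,-1]],[91,[-0.05,-0.38,0],[0,0,-1]],[91,[-0.05,-0.38,0],[0,0,-1]],[91,[-0.05,-0.38,0],[0,0,-1]],[91,[-0.05,-0.38,0],[0,0,-1]],[91,[-0.05,-0.38,0],[0,0,-1]],[91,[-0.05,-0.38,0],[0,0,-0.5]]]}}

```text
time_s: 14.13
ee_pos: [667.5, -1.0, 130.2]
ee_rot: [180.0, -0.0, 174.5]
force: [0.2, 0.6, -0.0]
gripper_width: 91.0
gripper_force: 0.0
```

{"op": "move_arm", "data": {"motion": [[91,[0,0,0],[0,0,0]],[91,[0,0,0],[0,0,0]]]}}

```text
time_s: 14.3
ee_pos: [667.7, -1.0, 130.3]
ee_rot: [180.0, -0.0, 174.7]
force: [-0.5, 0.0, 0.5]
gripper_width: 90.8
gripper_force: 0.0
```

```bash
python3 - <<'E'
from h import *
s=state();print(s["ee_pos"],s["ee_rot"])
C=cam("wrist");a=grab_frame("wrist");cv2.imwrite("pics/w7.png",a)
import pickle;pickle.dump(C,open("C7.pkl","wb"))
hsv=cv2.cvtColor(a,cv2.COLOR_BGR2HSV)
p=[proj("wrist",P,C) for P in [(597,80,26),(652,-121,17),(642,70,26)]];print(np.round(p))
o=[]
for (u,v) in p[:2]:
    u,v=int(u),int(v); M=np.float32([[1,0,0],[0,1,0]])
    o.append(cv2.resize(cv2.getRectSubPix(a,(100,120),(u,v)),(400,480),interpolation=cv2.INTER_CUBIC)); print(u-49.5,v-59.5)
cv2.imwrite("pics/m7.png",np.hstack(o))
E
```

```text
[667.70777061  -1.01911914 130.31161687] [ 1.79967484e+02 -5.80546428e-03  1.74664415e+02]
[[354. 121.]
 [155. 196.]
 [345. 170.]]
303.5 60.5
105.5 135.5
```

View pics/m7.png

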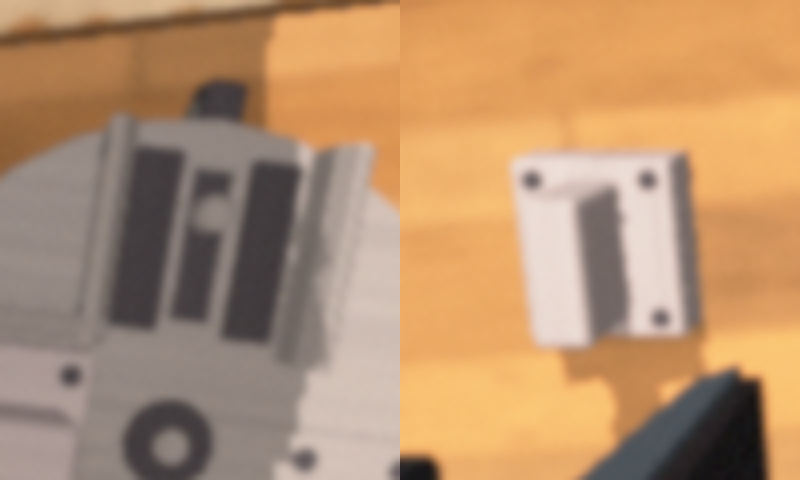

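Left crop: pin (213,213), strips, hub (168,445), with the nest at the pointer (218,100). Right crop: cover with screw holes at (531,180), (648,180), (661,317).

```bash
python3 - <<'E'
from h import *
import pickle; C=pickle.load(open("C7.pkl","rb"))
r=lambda u,v,z,o:ray("wrist",u/4-.4+o[0],v/4-.4+o[1],z,C)
L=(303.5,60.5);Rr=(105.5-100,135.5)
g=lambda a,z,o:np.array([r(*p,z,o) for p in a])
s=g([(138,148),(184,152),(155,328),(107,322),(254,160),(300,165),(268,343),(222,338)],31,L)
print("nest",s.mean(0)); d=(s[[0,1,4,5]].mean(0)-s[[2,3,6,7]].mean(0));print("dir",np.degrees(np.arctan2(d[1],d[0])),np.hypot(*d[:2]))
hub=r(168,445,26,L);pin=r(213,213,38,L);pt=r(218,100,30,L);print("hub",hub,"pin",pin,"ptr",pt)
e=d[:2]/np.hypot(*d[:2]);print("pin local", (pin-s.mean(0))[:2]@e, (pin-s.mean(0))[:2]@[-e[1],e[0]], "hubdist",(s.mean(0)-hub)[:2]@e,"pin-hub",(pin-hub)[:2]@e)
h=g([(531,180),(648,180),(661,317)],17,Rr);print("holes",h,"ctr",(h[0]+h[2])/2)
d=h[2]-h[1];print(np.degrees(np.arctan2(d[1],d[0])),d); d=h[1]-h[0];print(np.degrees(np.arctan2(d[1],d[0])),d)
print("rib top",r(553,200,45,Rr),r(593,335,45,Rr), r(560,268,45,Rr))
E
```

```text
nest [597.85492579  78.81705747  31.        ]
dir 168.1118220084089 39.00039766030568
hub [643.49645271  70.34037687  26.        ] pin [590.90631451  79.42790863  38.        ] ptr [566.85018045  83.11808361  30.        ]
pin local 6.92541079898769 0.8336804630676918 hubdist 46.408800682448 pin-hub 53.334211481435695
holes [[ 634.63227838 -135.22055243   17.        ]
 [ 637.33701202 -105.96838441   17.        ]
 [ 672.97414551 -109.1526263    17.        ]] ctr [ 653.80321194 -122.18658936   17.        ]
-5.105921495220678 [35.63713349 -3.18424189  0.        ]
84.71729945643342 [ 2.70473364 29.25216801  0.        ]
rib top [ 636.0024912  -118.30862716   45.        ] [ 668.7388627  -115.44942986   45.        ] [ 651.97091439 -119.93653484   45.        ]
```

{"op": "move_arm", "data": {"motion": [[46,[-0.114,-0.968,0],[0,0,0]],[46,[-0.114,-0.968,0],[0,0,0]],[46,[-0.114,-0.968,0],[0,0,0]],[46,[-0.114,-0.968,0],[0,0,0]],[46,[-0.114,-0.968,0],[0,0,0.05]],[46,[0,0,-1],[0,0,0]],[46,[0,0,-1],[0,0,0]],[46,[0,0,-1],[0,0,0]],[46,[0,0,0],[0,0,0]],[46,[0,0,0],[0,0,0]],[46,[0,0,0],[0,0,0]]]}}

```text
time_s: 15.27
ee_pos: [654.8, -121.6, 56.7]
ee_rot: [-180.0, 0.1, 174.9]
force: [-0.1, 0.4, 1.0]
gripper_width: 45.7
gripper_force: 0.0
```

{"op": "move_arm", "data": {"motion": [[46,[-0.04,0,-0.6],[0,0,0]],[46,[0,0,-0.6],[0,0,0]],[46,[0,0,-0.4],[0,0,0]],[46,[0,0,-0.3],[0,0,0]],[46,[0,0,-0.2],[0,0,0]],[46,[0,0,0],[0,0,0]],[46,[0,0,0],[0,0,0]]]}}

```text
time_s: 15.85
ee_pos: [653.0, -121.9, 3.2]
ee_rot: [180.0, 0.0, 174.9]
force: [0.0, -0.3, 1.0]
gripper_width: 46.2
gripper_force: 0.0
```

{"op": "move_arm", "data": {"motion": [[46,[0,0,-0.08],[0,0,0]],[46,[0,0,-0.08],[0,0,0]],[46,[0,0,0],[0,0,0]],[5,[0,0,0],[0,0,0]],[5,[0,0,0],[0,0,0]],[5,[0,0,0],[0,0,0]],[5,[0,0,0],[0,0,0]],[5,[0,0,0],[0,0,0]],[5,[0,0,0],[0,0,0]],[5,[0,0,0],[0,0,0]]], "grip_force": 40}}

```text
time_s: 16.68
ee_pos: [652.6, -121.9, -1.2]
ee_rot: [180.0, 0.0, 174.8]
force: [0.1, -0.7, -0.3]
gripper_width: 14.0
gripper_force: 40.0
```

{"op": "move_arm", "data": {"motion": [[5,[0,0,0.4],[0,0,0]],[5,[0,0,0.8],[0,0,0]],[5,[0,0,0.9],[0,0,0]],[5,[0,0,0.9],[0,0,0]],[5,[0,0,0.6],[0,0,0]],[5,[-0.243,0.892,0],[0,0,-0.181]],[5,[-0.243,0.892,0],[0,0,-0.181]],[5,[-0.243,0.892,0],[0,0,-0.181]],[5,[-0.243,0.892,0],[0,0,-0.181]],[5,[-0.243,0.892,0],[0,0,-0.181]],[5,[-0.243,0.892,0],[0,0,-0.181]],[5,[-0.243,0.892,0],[0,0,-0.181]],[5,[-0.243,0.892,0],[0,0,-0.181]],[5,[-0.243,0.892,0],[0,0,-0.181]],[5,[0,0,0],[0,0,0]],[5,[0,0,0],[0,0,0]],[5,[0,0,0],[0,0,0]],[5,[0,0,0],[0,0,0]]]}}

```text
time_s: 18.18
ee_pos: [598.1, 77.9, 89.0]
ee_rot: [-180.0, 0.0, 168.3]
force: [-0.0, -0.2, -1.0]
gripper_width: 13.7
gripper_force: 40.0
```

```bash
python3 - <<'E'
from h import *
s=state();print(s["ee_pos"],s["ee_rot"],s["force"],s["gripper_width"])
C=cam("wrist");a=grab_frame("wrist");cv2.imwrite("pics/w8.png",a)
# screw holes: dark blobs near where the slab top is expected
p=s["ee_pos"];z=p[2]+1.2+17
y=np.radians(s["ee_rot"][2]-180);ex=np.array([np.cos(y),np.sin(y)]);ey=np.array([-ex[1],ex[0]])
gr=cv2.cvtColor(a,cv2.COLOR_BGR2GRAY)
for sx in(-1,1):
  for sy in(-1,1):
    q=p[:2]+sx*17.9*ex+sy*14.7*ey; u,v=proj("wrist",(*q,z),C); u0,v0=int(u)-12,int(v)-12
    w=gr[v0:v0+25,u0:u0+25]; m=((w<w.min()+35)*255).astype(np.uint8); n,_,st,ce=cv2.connectedComponentsWithStats(m)
    for i in range(1,n):
        if 4<st[i,4]<80:
            P=ray("wrist",u0+ce[i,0],v0+ce[i,1],z,C)-p; print(sx,sy,st[i,4],w.min(),round(P[:2]@ex,1),round(P[:2]@ey,1))
E
```

```text
[598.14186234  77.93300985  88.96231837] [-1.79987946e+02  2.02291752e-02  1.68289270e+02] [-0.01824781 -0.21109606 -0.97145781] 13.741438415800724
-1 -1 55 23 -11.5 -11.4
-1 1 26 20 -11.3 11.2
-1 1 8 20 -11.3 15.6
```

{"op": "move_arm", "data": {"motion": [[5,[0,0.03,-0.6],[0,0,0]],[5,[0,0,-0.6],[0,0,0]],[5,[0,0,-0.4],[0,0,0]],[5,[0,0,0],[0,0,0]],[5,[0,0,-0.12],[0,0,0]],[5,[0,0,-0.12],[0,0,0]],[5,[0,0,0],[0,0,0]],[5,[0,0,0],[0,0,0]]]}}

```text
time_s: 18.9
ee_pos: [598.2, 79.5, 43.2]
ee_rot: [180.0, 0.0, 168.3]
force: [-0.2, -0.1, -1.0]
gripper_width: 14.1
gripper_force: 40.0
```

{"op": "move_arm", "data": {"motion": [[5,[0,0,-0.08],[0,0,0]],[5,[0,0,-0.08],[0,0,0]],[5,[0,0,0],[0,0,0]],[5,[0,0,0],[0,0,0]]]}}

```text
time_s: 19.23
ee_pos: [597.8, 79.6, 38.7]
ee_rot: [180.0, -0.0, 168.3]
force: [0.9, -0.2, -1.2]
gripper_width: 13.5
gripper_force: 40.0
```

{"op": "move_arm", "data": {"motion": [[5,[0,0,-0.06],[0,0,0]],[5,[0,0,-0.06],[0,0,0]],[5,[0,0,0],[0,0,0]],[5,[0,0,0],[0,0,0]]]}}

```text
time_s: 19.57
ee_pos: [598.2, 79.7, 36.6]
ee_rot: [180.0, 0.1, 168.3]
force: [-0.7, 0.3, 3.1]
gripper_width: 13.7
gripper_force: 40.0
```

{"op": "move_arm", "data": {"motion": [[5,[-0.039,0.008,-0.03],[0,0,0]],[5,[-0.039,0.008,0],[0,0,0]],[5,[-0.039,0.008,0],[0,0,0]],[5,[-0.039,0.008,0],[0,0,0]],[5,[0,0,0],[0,0,0]],[5,[0,0,0],[0,0,0]]]}}

```text
time_s: 20.07
ee_pos: [596.5, 80.5, 36.4]
ee_rot: [179.9, 0.3, 168.3]
force: [3.6, -0.9, 6.4]
gripper_width: 13.9
gripper_force: 40.0
```

{"op": "move_arm", "data": {"motion": [[5,[-0.039,0.008,0],[0,0,0]],[5,[-0.039,0.008,0],[0,0,0]],[5,[0,0,-0.02],[0,0,0]],[5,[0,0,0],[0,0,0]]]}}

```text
time_s: 20.4
ee_pos: [593.1, 80.9, 35.3]
ee_rot: [179.9, 0.1, 168.3]
force: [0.6, -0.5, -1.8]
gripper_width: 13.9
gripper_force: 40.0
```

{"op": "move_arm", "data": {"motion": [[5,[0,0,-0.06],[0,0,0]],[5,[0,0,-0.06],[0,0,0]],[5,[0,0,-0.04],[0,0,0]],[5,[0,0,0],[0,0,0]],[5,[0,0,0],[0,0,0]]]}}

```text
time_s: 20.82
ee_pos: [591.1, 80.7, 30.0]
ee_rot: [-180.0, -0.1, 168.3]
force: [0.3, -0.3, -1.8]
gripper_width: 13.6
gripper_force: 40.0
```

{"op": "move_arm", "data": {"motion": [[5,[0,0,-0.08],[0,0,0]],[5,[0,0,-0.08],[0,0,0]],[5,[0,0,-0.08],[0,0,0]],[5,[0,0,0],[0,0,0]],[5,[0,0,0],[0,0,0]]]}}

```text
time_s: 21.23
ee_pos: [591.8, 80.8, 25.0]
ee_rot: [180.0, -0.0, 168.3]
force: [-2.0, 0.8, 6.1]
gripper_width: 13.7
gripper_force: 40.0
```

{"op": "move_arm", "data": {"motion": [[5,[0,0,-0.06],[0,0,0]],[5,[0,0,-0.06],[0,0,0]],[5,[0,0,0],[0,0,0]],[5,[0,0,0],[0,0,0]]]}}

```text
time_s: 21.57
ee_pos: [591.9, 80.9, 24.7]
ee_rot: [180.0, 0.0, 168.3]
force: [-7.7, -0.1, 20.6]
gripper_width: 14.0
gripper_force: 40.0
```

{"op": "move_arm", "data": {"motion": [[5,[0,0,0],[0,0,0]],[5,[0,0,0],[0,0,0]],[5,[0,0,0],[0,0,0]],[5,[0,0,0],[0,0,0]],[5,[0,0,0],[0,0,0]],[5,[0,0,0],[0,0,0]]]}}

```text
time_s: 22.07
ee_pos: [591.9, 80.9, 24.7]
ee_rot: [180.0, 0.0, 168.3]
force: [-7.3, -0.2, 21.1]
gripper_width: 13.7
gripper_force: 40.0
```

```bash
python3 -c "
from workcell import *
print(job_done())"
```

```text
the job is handed in; nothing more can be done
None
```

I turned the table one click, so the empty nest is at the pointer. The cover dropped over the pin and I handed the job in at 22 s, still holding it pressed home with about 21 N; that is judged from forces and heights, as I had no picture views left to check it.

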